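# Pack the grinder caddy at the vise bench

## Task

Pack the angle grinder's parts into the grey caddy, flat on its floor: the handle with the threaded stud in the wide long compartment, the two-pin spanner in the narrow long one, the round lock nut (hub up) in the smaller short one, and the brush with the hexagon nut, out of the packed crate, bristles down in the larger short one. Leave the look-alikes where they are: the three brushes with round shanks, the handle with the ring and the hexagon nut.

Things in the scene. Friction and masses are not known exactly. Their poses are not given: they have to be found in the camera images.
- caddy: Grey steel tray, fixed, 168 (x) x 240 (y) mm; walls and dividers 4 mm thick, tops at 20 mm, inner floor at 4 mm above the bench. Origin: centre of underside. Compartments (x by y size, centre x, y in its frame, mm): narrow long 160x66 at (0,-83); wide long 160x78 at (0,-7); larger short 88x80 at (-36,76); smaller short 68x80 at (46,76).
- grinder_brush: Grinder's wire cup brush: steel cup 56 mm across, shoulder at z = 30 mm, on it a hexagon nut 22 mm across flats, z = 30 to 52 mm, dark bore; 0.2 kg. Origin: centre of underside, z up; x is square to a flat of the nut (others every 60 deg). Stands in one of four places of a crate, its underside 7 mm above the bench, touching its neighbours (0.5 mm play).
- drill_brush_a: Look-alike to leave in the crate: wire cup brush for the drill, same cup (56 mm across, shoulder at z = 30 mm) but on it a plain round shank 10 mm across, z = 30 to 54 mm, instead of a hexagon nut. Origin: centre of underside; z up.
- drill_brush_b: As drill_brush_a, in another place. The crate: wood, fixed, low and open, 127 mm square outside, walls 7 mm thick and 28 mm high, floor 7 mm above the bench; it holds the four brushes 2 x 2, 57 mm apart, in any order.
- drill_brush_c: As drill_brush_a, in another place of the crate.
- grinder_handle: Grinder's side handle, lying: black ribbed plastic grip 95 mm long (x -47.5 to 47.5), 30 wide, 28 high, flat underneath; 38 mm wide collar and bright threaded stud 10 mm thick at its +x end, to x = 75 mm; 0.12 kg. Origin: underside at the middle of the grip; x along it towards the stud.
- drill_handle: Look-alike to leave: the drill's handle, same black ribbed grip 95 x 30 x 28 mm but with a flat open clamp ring, 56 mm across, 22 high, at its +x end; 150 mm overall. Origin: underside, half-way along the overall length; x towards the ring (grip from x -75 to 20, ring centre at 47 mm).
- spanner: Two-pin spanner, flat bright steel 7 mm thick, 140 mm long (x -70 to 70), lying flat: bar 18 mm wide from x -70 to 35, forked head 42 mm wide at the +x end, two pins standing up to z = 14 mm at x = 64; 0.12 kg, balanced near its origin. Origin: underside, mid-length; x along it to the fork. Either way round in its compartment.
- lock_nut: The grinder's round lock nut, bright steel: disc 44 mm across and 10 mm high with two small dark pin holes, carrying a round hub 28 mm across from z = 10 to 24 mm with a dark bore; 0.1 kg. Origin: centre of its underside; z up through the hub.
- hex_nut: Look-alike to be left: a plain large hexagon nut, bright steel, 36 mm across flats, 20 mm high, with a wide dark bore 25 mm across. Origin: centre of its underside.
Things that resemble listed ones, but are neither listed nor needed, are in the scene too. Of the things shaped like the spanner, the steel one is meant. Leave any green look-alike of the grinder_brush alone.

How it is judged:
By the outcome, as a careful person would: the job done as asked, in the order asked, and still so for the second after the job is handed in, with the robot touching nothing.
It also fails if it takes over 112 s, if anything falls off the work surface, if the arm or the gripper's body presses on something with over 40 N, if the wrist force passes 120 N, or if a joint passes its speed limit or range.

## Robot

A 6-joint arm with a two-finger parallel gripper is mounted at the origin on the work surface. World frame = base frame: x ahead of the robot, y to its left, z up, the work surface at z = 0. Lengths are in m, angles in rad, forces in N, time in s.
With the tool pointing down it reaches from about 0.35 to 1 m from the base axis. Payload 7.1 kg.
Tool frame: the origin (TCP) lies on the centre line of the jaws, within the pads' length; the fingertips stand 22 mm ahead of it and the grasp point (between the pads) lies 3 mm ahead of it (tip_extent is the distance from the TCP to the fingertips, in m); z points along the fingers, y is the line along which they close (so a half turn about z gives the same grasp; the last joint's range is limited). The gripper opens to 85 mm and grips with 20 to 120 N. Pads are 22 mm wide; open, the fingers measure 114 mm over their backs; the gripper's body (76 mm by 85 mm) begins 54 mm behind the grasp point. The pads swing forward as they close: fully open they stand 13 mm farther back than shut.
Start: joints at [-0.019, 0.423, 1.63, -0, 1.089, -0.019], TCP at [0.625, 0, 0.215] pointing down, gripper open.
Joint ranges: [-3, 3], [-0.9, 2.11], [0.09, 2.58], [-1.31, 4.45], [0.11, 2.69], [-2.54, 2.54]. Speed limits (rad/s): [2.39, 2.39, 3.01, 3.14, 3.14, 3.14].

## Interface

Orientations are given as [roll, pitch, yaw] about the fixed x, y, z axes, in that order (R = Rz(yaw) Ry(pitch) Rx(roll)).
In Python, from workcell import get_state, read_camera, calibration, close_job, regions_of, tip_extent gives the robot as it stands.
- The arm moves only by the tool drive_tool, never from a script. Its argument "plan" is a list of rows, each a list of 5 numbers: the shift along the tool's x, y, z in m, then the turn about the tool's z in rad, then the opening in per cent of the stroke, from 0 (shut) to 100 (fully open). In form: [[x, y, z, turn, fingers], ...]. A call has 1 to 8 rows; each row is the pose to reach, as a shift and turn from the pose commanded when the call began, along the tool's axes at that moment; what a row does not reach only later rows make up. A row lasts 1/8 s, in which the tool goes at most 62.5 mm and 10.7 degrees, less where a joint would pass 70% of its speed; a pose out of reach is approached as far as the arm can. A call with a gripper value outside its range is refused whole. The fingers move at their own pace and stop on an object; "force" is the grip in N (left out, the last holds). Time passes only in rows, so rows that repeat a pose let the fingers close. It gives the time, the measured TCP pose, the force, the opening and the grip force at its end, in the units of the state.
- get_state(): the state, without advancing time (a new reading comes with each control period).
- read_camera(name): name is "scene" or "side" or "wrist"; returns the picture (420x560x3 uint8, red, green, blue); there is no depth.
- calibration(name): a dict with "fx", "fy", "cx", "cy" (pixels), "eye" and "orientation" of the camera in the world. Camera axes: x right, y down, z forward; pixel columns grow to the right and rows downward; lengths in m; the calibration is good to about 2 mm. A picture is of the moment at which its call begins: read the wrist's pose just before it. calibration takes no time and is no camera call; for the wrist camera it gives the pose at the moment of the call.
- close_job(): hands the job in; it is judged then, once.
Trained networks look in the newest picture that a camera, given by its name, has taken for a name from the list of things; names that differ only in an ending like _2 or _b are one class to them, and where a whole thing is asked for, a point or a joint stands for the part that bears it (a point fixed in the world has none). Each returns a list of dicts, best first, with "p" (0 to 1); they miss things now and then, are a little off and sometimes report something else, mostly with a low value. They report only what shows in the picture. A call takes as long as a camera call. They do not tell look-alikes from the thing itself.
- regions_of(thing, camera): "mask" (420x560 bool, what is visible of it) and "point" ([column, row] in pixels, amid what is visible of it).
The state is a dict: "clock": time; "joints": joint angles; "joint_velocities": joint speeds; "joint_efforts": joint torques, N m; "ee_pos": TCP position; "tool_rot": TCP orientation; "contact_force": force on the tool from outside, world axes, zero at the start; "ft_torque": the same for the moment, N m; "gripper_width": finger opening in m; "gripper_force": force on a finger pad.
Only numpy, scipy, OpenCV 4.12 (cv2) and the standard library are available. Lean on these libraries where they do the work, as an engineer would, in place of code of your own. Each camera call takes 0.05 s, during which the arm holds its last target. There are 200 camera calls.

## Working session

There is one attempt and no reset: what is moved stays moved. The work goes in short steps, Python scripts to look and compute and a tool call to move; the robot and the scene stay as the last step left them, time stands still between calls to the robot, and variables do not carry over. Pictures are saved under pics/ and viewed, at most 14 in all, crops included, and the job is handed in when it is done.

Besides the shell and the picture viewer there is one more tool, called after "Request:" by a JSON object that holds its "fn" and its "kwargs". drive_tool: Moves the arm, as the interface text tells. Its arguments: {"type":"object","properties":{"plan":{"type":"array","items":{"type":"array","items":{"type":"number"}}},"force":{"type":"number"}},"required":["plan"]}

```bash
mkdir -p pics; cat > h.py <<'E'
import numpy as np, cv2
from scipy.spatial.transform import Rotation as R
from workcell import *
def save(img,name,box=None,s=1):
    if box: img=img[box[1]:box[3],box[0]:box[2]]
    cv2.imwrite('pics/'+name,cv2.resize(img[:,:,::-1],None,fx=s,fy=s,interpolation=cv2.INTER_CUBIC))
def cam(c):
    o=np.array(c['orientation']); 
    return (o if o.shape==(3,3) else R.from_euler('xyz',o).as_matrix()),np.array(c['eye'])
def p2w(c,px,z):
    Rm,e=cam(c); px=np.atleast_2d(px).astype(float)
    d=np.c_[(px[:,0]-c['cx'])/c['fx'],(px[:,1]-c['cy'])/c['fy'],np.ones(len(px))]@Rm.T
    return e+d*((z-e[2])/d[:,2])[:,None]
def w2p(c,P):
    Rm,e=cam(c); q=(np.atleast_2d(P)-e)@Rm
    return np.c_[q[:,0]/q[:,2]*c['fx']+c['cx'],q[:,1]/q[:,2]*c['fy']+c['cy']]
E
python3 - <<'E'
from h import *
s=get_state();print(s['ee_pos'],s['tool_rot'],s['clock'])
for n in['scene','side','wrist']:
    c=calibration(n);print(n,c)
    save(read_camera(n),n+'0.png',s=1.4)
print(get_state()['clock'])
E
```

```text
[6.24416215e-01 3.72256421e-05 2.14338581e-01] [-3.14004210e+00 -2.98799587e-05  1.57081104e+00] 0.0
scene {'fx': 428.9086316474017, 'fy': 428.9086316474017, 'cx': 275.17926995665607, 'cy': 213.19920723483196, 'eye': array([1.21714328, 0.0364481 , 0.81325561]), 'orientation': array([-2.38510103,  0.01945251,  1.62168612])}
side {'fx': 464.3977301587454, 'fy': 464.3977301587454, 'cx': 276.51511060240205, 'cy': 207.94699534690807, 'eye': array([0.471317  , 0.72767848, 0.8674445 ]), 'orientation': array([-2.41893147, -0.0069712 , -3.07870268])}
wrist {'fx': 307.68682362752855, 'fy': 307.68682362752855, 'cx': 280.487713377926, 'cy': 210.27247082512383, 'eye': array([0.62560133, 0.08371752, 0.37308251]), 'orientation': array([2.80898442e+00, 2.59842685e-03, 5.38991733e-04])}
0.15
```

View pics/scene0.png

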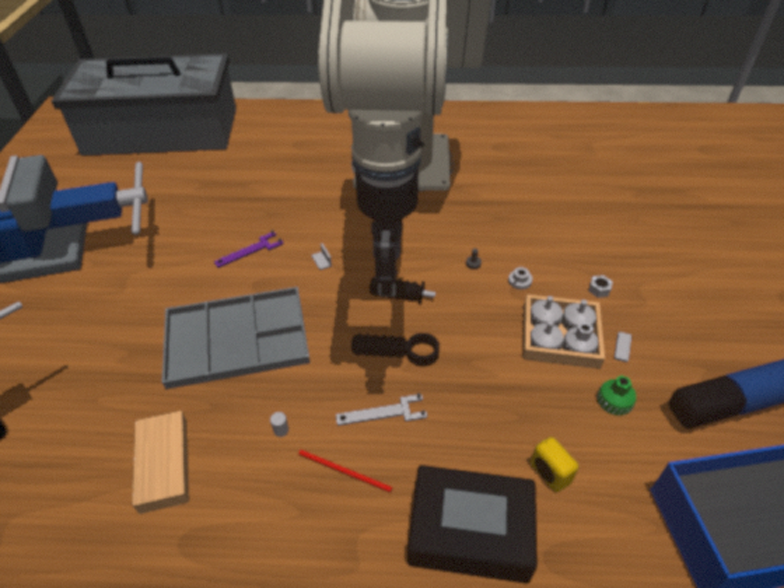

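View pics/side0.png

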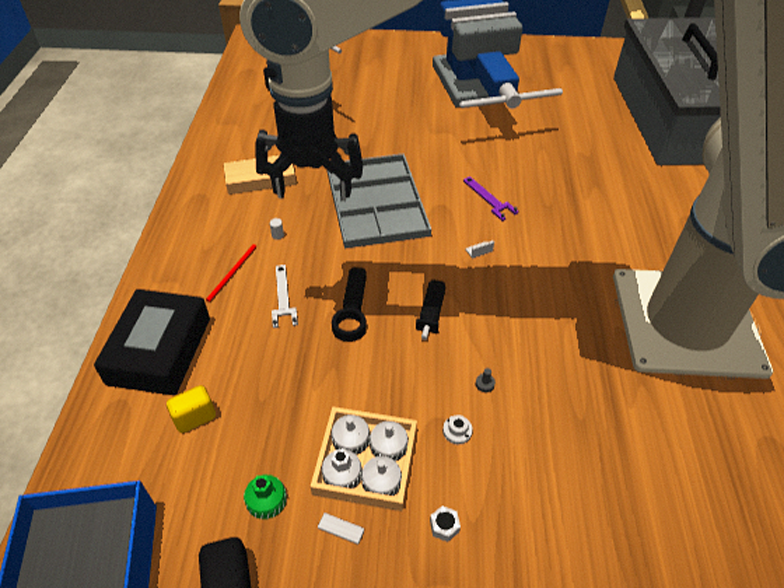

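View pics/wrist0.png

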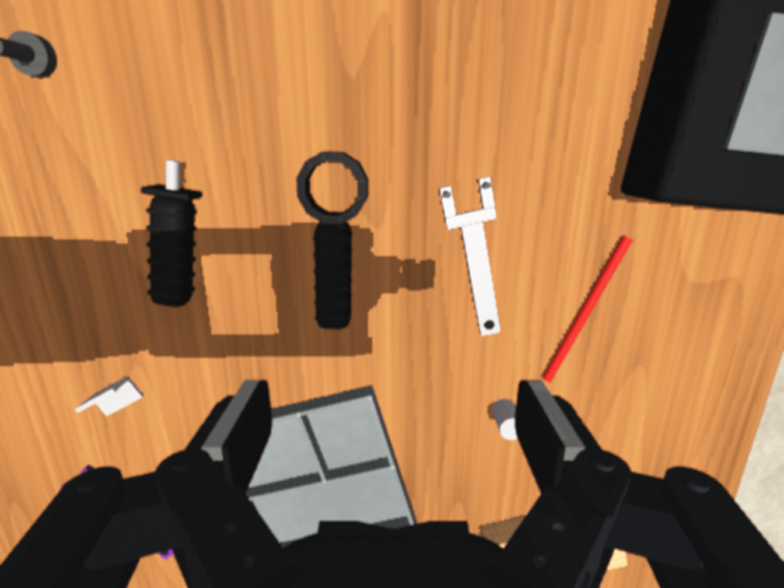

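Scene view (shown at 1.4×): the stud handle is at (400,291) and the ring handle at (395,347). The steel spanner is at (383,411) and the purple one at (250,250). The lock nut is at (520,277), the hex nut at (600,285), and the caddy at (235,335). The hex-nut brush is in the crate's lower right at (583,335), and the green look-alike is outside it at (617,393). Next I'll fit poses to the masks.

```bash
cat >> h.py <<'E'
from scipy.optimize import minimize
def box(x0,x1,y0,y1,z0,z1): return np.array([[x,y,z] for x in(x0,x1) for y in(y0,y1) for z in(z0,z1)])/1e3
def cyl(r,z0,z1,cx=0,cy=0,n=24):
    a=np.arange(n)*2*np.pi/n; return np.array([[cx+r*np.cos(t),cy+r*np.sin(t),z] for t in a for z in(z0,z1)])/1e3
M=dict(caddy=[box(-84,84,-120,120,0,20)],
 grinder_handle=[box(-47.5,47.5,-15,15,0,28),box(44,48,-19,19,0,28),box(48,75,-5,5,9,19)],
 spanner=[box(-70,35,-9,9,0,7),box(33,42,-21,21,0,7),box(42,70,-21,-12,0,7),box(42,70,12,21,0,7)],
 lock_nut=[cyl(22,0,10),cyl(14,10,24)],
 grinder_brush=[cyl(28,7,37),cyl(12,37,59)])
def render(c,parts,q,s=3):
    Rz=R.from_euler('z',q[2]).as_matrix(); im=np.zeros((420*s,560*s),np.uint8)
    for P in parts:
        p=w2p(c,P@Rz.T+[q[0],q[1],0]); h=cv2.convexHull(((p+.5)*s*16).astype(np.int32))
        cv2.fillConvexPoly(im,h,1,shift=4)
    return im
def fit(parts,obs,q0,yaw=True):
    s=3; ms=[(c,cv2.resize(m.astype(np.uint8),None,fx=s,fy=s)) for c,m in obs]
    def f(v):
        q=[v[0],v[1],v[2] if yaw else q0[2]]
        r=[(render(c,parts,q),m) for c,m in ms]
        return -np.mean([(a&b).sum()/max(1,(a|b).sum()) for a,b in r])
    q0=np.array(q0,float);best=None
    for d in ([0,.4,-.4] if yaw else [0]):
        s0=q0+[0,0,d]; sim=np.array([s0,s0+[.015,0,0],s0+[0,.015,0],s0+[0,0,.25]])
        if not yaw: sim=sim[:3,:2]; 
        o=minimize(f,sim[0],method='Nelder-Mead',options=dict(initial_simplex=sim,xatol=2e-4,fatol=1e-4,maxiter=150))
        if best is None or o.fun<best.fun: best=o
    return best.x,-best.fun
E
python3 - <<'E'
from h import *
print(tip_extent if not callable(tip_extent) else tip_extent())
Q=dict(caddy=(168,239,0),grinder_handle=(286,208,1.57),spanner=(273,293,1.57),lock_nut=(371,198,0),grinder_brush=(416,240,0))
cs={}
for n in('scene','side','wrist'): cs[n]=calibration(n); read_camera(n)
for t,g in Q.items():
    w=p2w(cs['scene'],g[:2],.01)[0]; obs=[]
    for n in('scene','side','wrist'):
        if n=='wrist' and t not in('grinder_handle','spanner'): continue
        rs=regions_of(t,n); px=w2p(cs[n],[w[0],w[1],.015])[0]
        ds=[np.hypot(*(np.array(r['point'])-px)) for r in rs]
        print(t,n,px.round(),[(np.round(r['point']),round(r['p'],2),int(r['mask'].sum())) for r in rs])
        if ds and min(ds)<22: obs.append((cs[n],rs[int(np.argmin(ds))]['mask']))
    if obs:
        yw=t not in('lock_nut','grinder_brush')
        print('  FIT',t,w.round(3),*fit(M[t],obs,[w[0],w[1],g[2]],yw), [np.round(fit(M[t],[o],[w[0],w[1],g[2]],yw)[0],4) for o in obs])
print(get_state()['clock'])
E
```

```text
0.022
caddy scene [168. 238.] [(array([165., 240.]), 0.65, 5805)]
caddy side [267. 140.] [(array([273., 144.]), 0.87, 3439)]
  FIT caddy [ 0.556 -0.276  0.01 ] [ 0.55396289 -0.27709999  0.265306  ] 0.9148850469368371 [array([ 0.5564, -0.2767,  0.2634]), array([ 0.5514, -0.2768,  0.2632])]
grinder_handle scene [286. 207.] [(array([289., 208.]), 0.7, 365)]
grinder_handle side [305. 220.] [(array([306., 219.]), 0.97, 479), (array([276., 316.]), 0.67, 586)]
grinder_handle wrist [125. 170.] [(array([120., 175.]), 0.63, 2877)]
  FIT grinder_handle [0.441 0.009 0.01 ] [0.43681819 0.00245235 1.42491845] 0.7074911740380626 [array([0.4393, 0.0024, 1.3727]), array([0.4364, 0.0026, 1.4505]), array([0.4369, 0.0023, 1.3848])]
spanner scene [273. 292.] [(array([275., 295.]), 0.95, 684), (array([177., 178.]), 0.79, 344), (array([392., 237.]), 0.24, 377)]
spanner side [199. 208.] [(array([200., 215.]), 0.9, 382), (array([351., 143.]), 0.79, 285)]
spanner wrist [344. 187.] [(array([343., 174.]), 0.8, 1831)]
  FIT spanner [ 0.701 -0.01   0.01 ] [ 0.69894375 -0.01216367  1.80031791] 0.8233059417117294 [array([ 0.7009, -0.013 ,  1.8018]), array([ 0.6973, -0.0132,  1.7996]), array([ 0.6989, -0.011 ,  1.7985])]
lock_nut scene [371. 197.] [(array([371., 201.]), 0.75, 192)]
lock_nut side [324. 303.] [(array([328., 305.]), 0.58, 349)]
  FIT lock_nut [0.397 0.233 0.01 ] [0.39251855 0.23322296] 0.8398193130967008 [array([0.3965, 0.2339]), array([0.3914, 0.233 ])]
grinder_brush scene [416. 239.] [(array([438., 284.]), 0.97, 628), (array([412., 242.]), 0.77, 423)]
grinder_brush side [252. 341.] [(array([243., 335.]), 0.84, 576), (array([188., 354.]), 0.76, 777), (array([252., 309.]), 0.35, 599)]
  FIT grinder_brush [0.538 0.326 0.01 ] [0.55785727 0.3169049 ] 0.7070946759620935 [array([0.5582, 0.3169]), array([0.5555, 0.3137])]
0.9
```

Request:
{"fn": "drive_tool", "kwargs": {"plan": [[-0.01,-0.062,0.02,0.08,100],[-0.02,-0.124,0.04,0.15,80],[-0.03,-0.187,0.064,0.15,70],[-0.03,-0.187,0.064,0.15,70],[-0.03,-0.187,0.064,0.15,70]], "force": 50}}

```text
clock: 1.52
ee_pos: [0.4382, -0.0301, 0.1514]
tool_rot: [3.141, -0.0, 1.42]
contact_force: [0.5, -1.2, 0.8]
gripper_width: 0.0597
gripper_force: 0.0
```

```bash
cat >> h.py <<'E'
def look(t,q0,name=None,yaw=True,parts=None,rad=60):
    s=get_state(); c=calibration('wrist'); im=read_camera('wrist')
    rs=regions_of(t,'wrist'); px=w2p(c,[q0[0],q0[1],.015])[0]
    print('tcp',np.round(s['ee_pos'],4),'rot',np.round(s['tool_rot'],3),'j6',round(s['joints'][5],3),'clk',s['clock'])
    rs=sorted(rs,key=lambda r:np.hypot(*(np.array(r['point'])-px)))
    q=None
    if rs and np.hypot(*(np.array(rs[0]['point'])-px))<rad:
        q,iou=fit(parts or M[t],[(c,rs[0]['mask'])],q0,yaw); print('fit',np.round(q,4),'iou',round(iou,3))
        q2=list(q)+[q0[2]]*(3-len(q)); r=render(c,parts or M[t],q2,1)
        cs,_=cv2.findContours(r,cv2.RETR_EXTERNAL,cv2.CHAIN_APPROX_NONE); im=im.copy(); cv2.drawContours(im,cs,-1,(0,255,0),1)
    else: print('none',[(np.round(r['point']),r['p']) for r in rs],px)
    if name: save(im,name,s=1.2)
    return q,s
E
python3 - <<'E'
from h import *
look('grinder_handle',[.437,.003,1.42],'handle1.png')
E
```

```text
tcp [ 0.4382 -0.0301  0.1514] rot [ 3.141 -0.     1.42 ] j6 0.055 clk 1.525
fit [0.4363 0.0024 1.3942] iou 0.869
```

View pics/handle1.png

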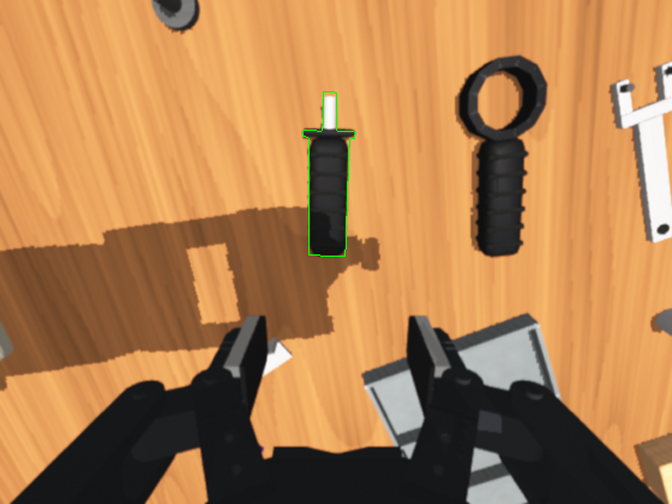

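The overlay confirms it: the stud handle is centred at (329,190) with its bright stud at (329,110), and the ring handle is at (500,150). Going down on the stud handle.

Request:
{"fn": "drive_tool", "kwargs": {"plan": [[0.032,-0.007,0.05,0.026,70],[0.032,-0.007,0.1,0.026,70],[0.032,-0.007,0.123,0.026,70],[0.032,-0.007,0.123,0.026,30],[0.032,-0.007,0.123,0.026,10],[0.032,-0.007,0.123,0.026,10],[0.032,-0.007,0.123,0.026,10],[0.032,-0.007,0.1,0.026,10]], "force": 50}}

```text
clock: 2.62
ee_pos: [0.4351, 0.0027, 0.051]
tool_rot: [-3.14, 0.0, 1.395]
contact_force: [1.3, -0.8, 0.5]
gripper_width: 0.0087
gripper_force: 0.0
```

```bash
python3 - <<'E'
from h import *
s=get_state();print(s['ee_pos'],s['gripper_width'])
save(read_camera('side'),'s1.png',(200,80,450,290),3)
E
```

```text
[0.43507734 0.00265691 0.05104008] 0.008713613692741207
```

View pics/s1.png

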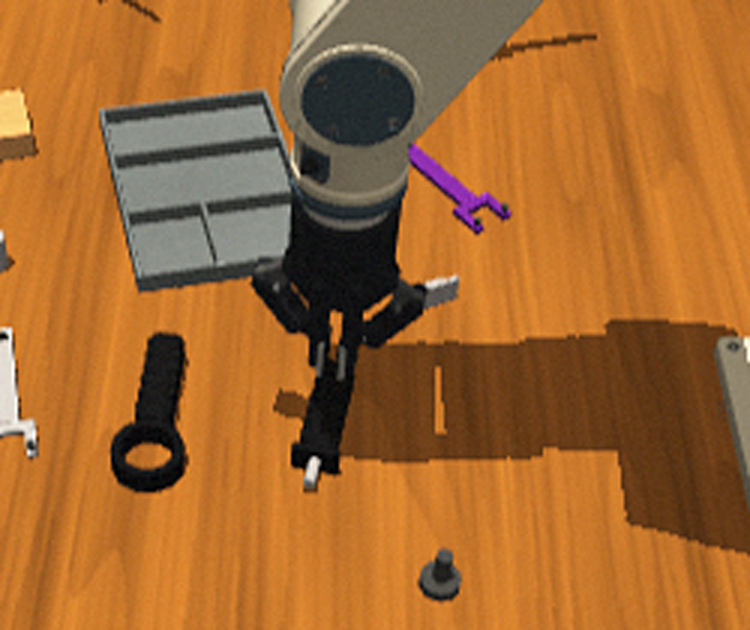

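Request:
{"fn": "drive_tool", "kwargs": {"plan": [[0,0,-0.02,0,70],[0,0,-0.02,0,70],[0,0,-0.02,0,70],[0,0,0.01,0,70],[0,0,0.024,0,70],[0,0,0.024,0,70]]}}

```text
clock: 3.42
ee_pos: [0.4346, 0.0027, 0.0259]
tool_rot: [-3.138, 0.001, 1.395]
contact_force: [0.2, 0.2, 0.8]
gripper_width: 0.0597
gripper_force: 0.0
```

```bash
python3 - <<'E'
from h import *
s=get_state();print(s['ee_pos'],s['gripper_width'],s['contact_force'])
c=calibration('wrist');save(read_camera('wrist'),'w2.png')
print(w2p(c,[[.4363,.0024,.028],list(s['ee_pos'])]))
E
```

```text
[0.43459193 0.00272593 0.02586635] 0.0596568918174427 [0.17443298 0.21382915 0.80990151]
[[282.05758398 259.63830005]
 [279.040056   257.82426217]]
```

View pics/w2.png

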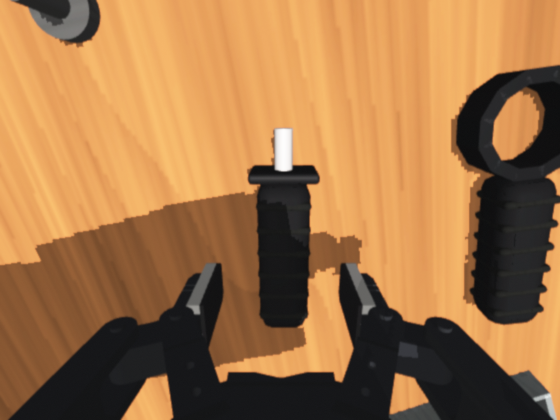

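The handle sits between the fingers, with the grip at columns 258–310 and rows 178–325. Closing.

Request:
{"fn": "drive_tool", "kwargs": {"plan": [[0,0,0.003,0,0],[0,0,0.003,0,0],[0,0,0.003,0,0],[0,0,0.003,0,0],[0,0,0.003,0,0]], "force": 60}}

```text
clock: 4.1
ee_pos: [0.4359, 0.0027, 0.0243]
tool_rot: [3.141, -0.0, 1.395]
contact_force: [0.3, 0.2, 0.2]
gripper_width: 0.0
gripper_force: 0.0
```

Closing to 0 mm met nothing, so the fingertips must be above the handle's 28 mm top even though the TCP reads z = 24 mm. In the last picture their spacing (118 px for 60 mm) puts them at about z = 48 mm. I'll open and probe downward carefully.

Request:
{"fn": "drive_tool", "kwargs": {"plan": [[0,0,0,0,70],[0,0,0,0,70],[0,0,0,0,70],[0,0,0.006,0,70],[0,0,0.012,0,70],[0,0,0.012,0,70]]}}

```text
clock: 4.85
ee_pos: [0.4353, 0.0027, 0.0115]
tool_rot: [-3.14, 0.0, 1.395]
contact_force: [0.0, 0.1, 0.4]
gripper_width: 0.0597
gripper_force: 0.0
```

```bash
python3 - <<'E'
from h import *
s=get_state();print(s['ee_pos'],s['gripper_width'],s['contact_force'])
save(read_camera('side'),'s3.png',(240,120,380,260),4)
E
```

```text
[0.43530878 0.0027187  0.01146739] 0.05970839905546358 [0.01588637 0.06045679 0.40765037]
```

View pics/s3.png

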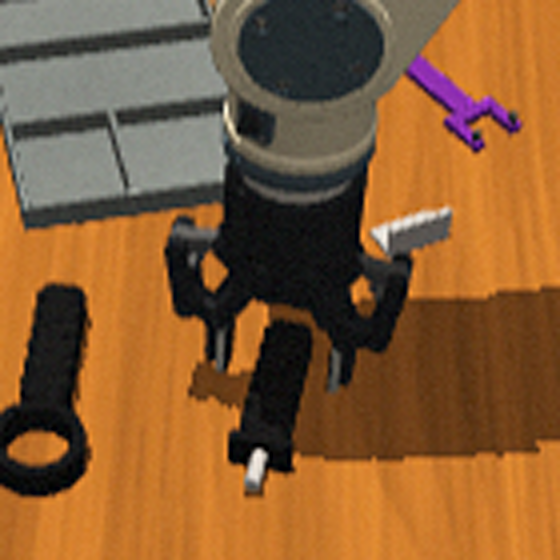

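```bash
python3 - <<'E'
from h import *
c=calibration('side');t=np.array([.4353,.0027,0])
for z in (0,.01,.02,.03,.04):
    print(z,w2p(c,[t+[.033*.985,-.033*.175,z],t+[-.033*.985,.033*.175,z]]).round(1).tolist())
E
```

```text
0 [[294.3, 219.0], [321.0, 224.1]]
0.01 [[294.4, 216.4], [321.3, 221.5]]
0.02 [[294.6, 213.7], [321.6, 218.8]]
0.03 [[294.7, 211.0], [322.0, 216.1]]
0.04 [[294.9, 208.2], [322.3, 213.3]]
```

Request:
{"fn": "drive_tool", "kwargs": {"plan": [[0,0,0.004,0,70],[0,0,0.008,0,70],[0,0,0.012,0,70],[0,0,0.012,0,70]]}}

```text
clock: 5.4
ee_pos: [0.4356, 0.0027, -0.0002]
tool_rot: [-3.141, 0.0, 1.395]
contact_force: [0.2, 0.5, 0.6]
gripper_width: 0.0599
gripper_force: 0.0
```

Request:
{"fn": "drive_tool", "kwargs": {"plan": [[0,0,0,0,20],[0,0,0,0,10],[0,0,0,0,10],[0,0,0,0,10]], "force": 50}}

```text
clock: 5.9
ee_pos: [0.436, 0.0027, 0.0005]
tool_rot: [3.141, -0.0, 1.395]
contact_force: [-0.8, 0.3, 5.2]
gripper_width: 0.0288
gripper_force: 50.0
```

Request:
{"fn": "drive_tool", "kwargs": {"plan": [[0,0,-0.05,0,10],[0,0,-0.1,0,10],[-0.05,0.03,-0.1,0.18,10],[-0.1,0.06,-0.1,0.37,10],[-0.15,0.09,-0.1,0.55,10],[-0.2,0.12,-0.1,0.73,10],[-0.25,0.145,-0.1,0.91,10],[-0.267,0.156,-0.1,1.09,10]]}}

```text
clock: 6.9
ee_pos: [0.5433, -0.2907, 0.1]
tool_rot: [3.141, -0.001, 0.296]
contact_force: [-1.2, -0.0, -1.8]
gripper_width: 0.0287
gripper_force: 50.1
```

Request:
{"fn": "drive_tool", "kwargs": {"plan": [[0,0,0,0.04,10],[0,0,0,0.04,10],[0,0,0,0.04,10]]}}

```text
clock: 7.28
ee_pos: [0.5424, -0.2871, 0.0999]
tool_rot: [-3.141, 0.0, 0.266]
contact_force: [-0.0, -1.2, -0.6]
gripper_width: 0.0285
gripper_force: 50.1
```

```bash
python3 - <<'E'
from h import *
s=get_state();print(s['ee_pos'],s['tool_rot'],s['gripper_width'],s['joints'][5],s['contact_force'],s['clock'])
im=read_camera('scene');save(im,'c4.png',(90,150,290,300),3.9)
E
```

```text
[ 0.54239272 -0.28707715  0.09992612] [-3.14119901e+00  4.20747580e-04  2.66010513e-01] 0.028496103552372615 0.7986137031244411 [-0.02131649 -1.16034311 -0.62738802] 7.275
```

View pics/c4.png

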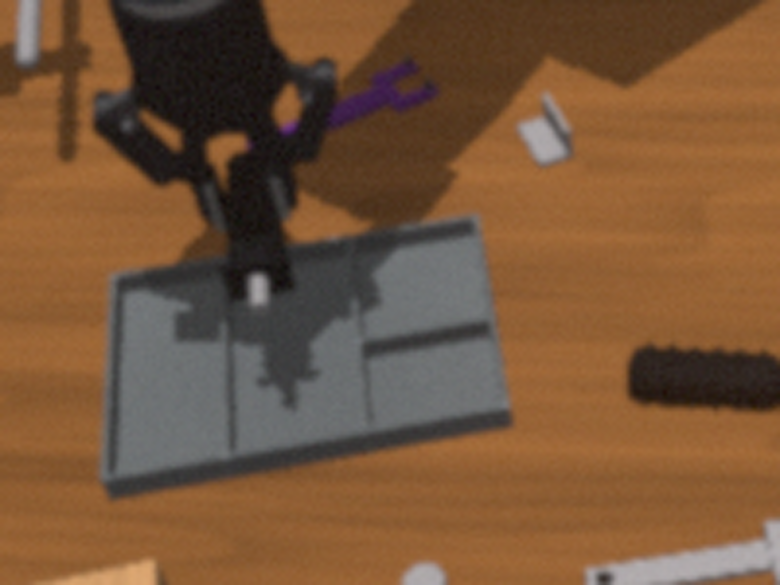

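The handle is held with its stud toward +x above the caddy. In the crop the caddy's rim corners are at (475,215), (510,412), (105,485) and (110,275). I'll use them to check the caddy pose.

```bash
python3 - <<'E'
from h import *
c=calibration('scene')
p=np.array([[475,215],[510,412],[105,485],[110,275]])/3.9+[90,150]-.5
w=p2w(c,p,.02)[:,:2]; m=np.array([[-84,120],[84,120],[84,-120],[-84,-120]])/1e3
def f(q): return (m@R.from_euler('z',q[2]).as_matrix()[:2,:2].T+q[:2]-w).ravel()
from scipy.optimize import least_squares
o=least_squares(f,[.55,-.28,.26]);print(o.x,o.fun.round(3))
E
```

```text
[ 0.5576883  -0.27609711  0.26868449] [-0.     0.002 -0.002  0.     0.    -0.003  0.002  0.   ]
```

Request:
{"fn": "drive_tool", "kwargs": {"plan": [[0.001,0,0.04,0,10],[0.001,0,0.08,0,10],[0.001,0,0.094,0,10],[0.001,0,0.094,0,10],[0.001,0,0.094,0,45],[0.001,0,0.094,0,45],[0.001,0,0.05,0,45],[0.001,0,0,0,50]]}}

```text
clock: 8.32
ee_pos: [0.5432, -0.287, 0.101]
tool_rot: [-3.141, 0.001, 0.265]
contact_force: [0.9, -0.6, 0.2]
gripper_width: 0.0425
gripper_force: 0.0
```

Request:
{"fn": "drive_tool", "kwargs": {"plan": [[0.01,-0.01,-0.03,-0.18,55],[0.05,-0.04,-0.03,-0.36,55],[0.09,-0.08,-0.03,-0.54,55],[0.13,-0.12,-0.03,-0.72,55],[0.17,-0.15,-0.03,-0.9,55],[0.21,-0.185,-0.03,-1.08,55],[0.222,-0.195,-0.03,-1.26,55],[0.222,-0.195,-0.03,-1.44,55]]}}

```text
clock: 9.32
ee_pos: [0.7079, -0.0391, 0.1307]
tool_rot: [3.14, 0.0, 1.713]
contact_force: [-0.3, 0.1, -0.1]
gripper_width: 0.0466
gripper_force: 0.0
```

Request:
{"fn": "drive_tool", "kwargs": {"plan": [[0,0,0,-0.095,55],[0,0,0,-0.095,55],[0,0,0,-0.095,55]]}}

```text
clock: 9.7
ee_pos: [0.707, -0.041, 0.1305]
tool_rot: [3.141, 0.0, 1.798]
contact_force: [-0.4, -0.8, -0.3]
gripper_width: 0.0468
gripper_force: 0.0
```

```bash
python3 - <<'E'
from h import *
look('spanner',[.699,-.012,1.8],'sp5.png')
# caddy check too
im=read_camera('scene');save(im,'c5.png',(100,170,260,290),3)
E
```

```text
tcp [ 0.707  -0.041   0.1305] rot [3.141 0.    1.798] j6 -0.302 clk 9.7
fit [ 0.699  -0.0112  1.7946] iou 0.893
```

View pics/sp5.png

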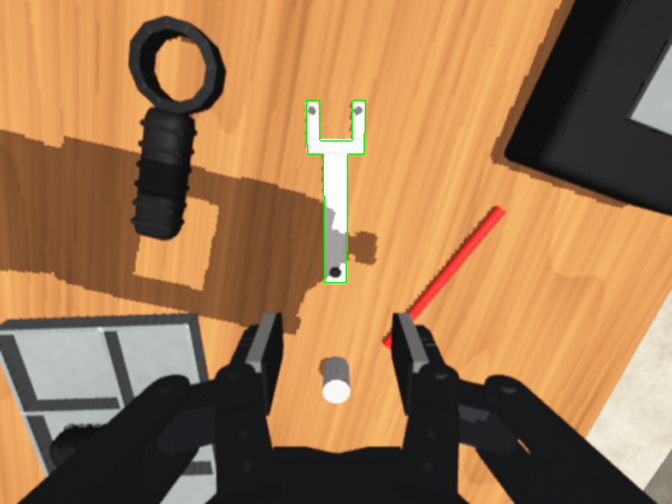

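View pics/c5.png

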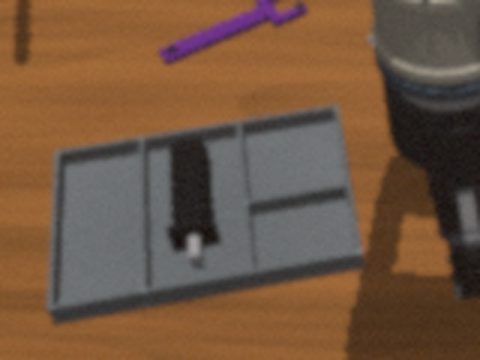

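The spanner overlay fits at (335,190), bright steel. The handle lies in the wide compartment. Descending on the spanner with a contact check.

Request:
{"fn": "drive_tool", "kwargs": {"plan": [[0.031,-0.001,0.05,0.003,40],[0.031,-0.001,0.1,0.003,35],[0.031,-0.001,0.128,0.003,35],[0.031,-0.001,0.132,0.003,35],[0.031,-0.001,0.134,0.003,35]]}}

```text
clock: 10.48
ee_pos: [0.6997, -0.0111, -0.003]
tool_rot: [3.14, 0.0, 1.796]
contact_force: [-0.0, -0.0, -0.6]
gripper_width: 0.0299
gripper_force: 0.0
```

Request:
{"fn": "drive_tool", "kwargs": {"plan": [[0,0,0.002,0,35]]}}

```text
clock: 10.6
ee_pos: [0.7002, -0.0111, -0.0042]
tool_rot: [3.139, 0.001, 1.796]
contact_force: [-0.0, 0.2, -0.2]
gripper_width: 0.0302
gripper_force: 0.0
```

Request:
{"fn": "drive_tool", "kwargs": {"plan": [[0,0,0,0,10],[0,0,0,0,5],[0,0,0,0,5]], "force": 50}}

```text
clock: 10.98
ee_pos: [0.6991, -0.0109, -0.0055]
tool_rot: [3.141, 0.0, 1.797]
contact_force: [0.7, -0.1, -0.9]
gripper_width: 0.0041
gripper_force: 0.0
```

Request:
{"fn": "drive_tool", "kwargs": {"plan": [[0,0,0,0,35],[0,0,0,0,35],[0,0,0.003,0,35],[0,0,0.006,0,35],[0,0,0.006,0,35]]}}

```text
clock: 11.6
ee_pos: [0.6985, -0.0109, -0.0124]
tool_rot: [-3.141, -0.0, 1.797]
contact_force: [0.2, 0.9, -0.1]
gripper_width: 0.03
gripper_force: 0.0
```

Request:
{"fn": "drive_tool", "kwargs": {"plan": [[0,0,0,0,8],[0,0,0,0,8],[0,0,0,0,8]]}}

```text
clock: 11.98
ee_pos: [0.699, -0.011, -0.0118]
tool_rot: [3.141, 0.0, 1.797]
contact_force: [-0.5, -0.2, 0.2]
gripper_width: 0.0158
gripper_force: 48.9
```

Request:
{"fn": "drive_tool", "kwargs": {"plan": [[0,0,0,0,35],[0,0,0,0,35],[0,0,0.004,0,35],[0,0,0.004,0,35]]}}

```text
clock: 12.48
ee_pos: [0.6986, -0.011, -0.0164]
tool_rot: [-3.141, -0.0, 1.797]
contact_force: [0.5, 0.5, 0.0]
gripper_width: 0.0303
gripper_force: 0.0
```

Request:
{"fn": "drive_tool", "kwargs": {"plan": [[0,0,0,0,8],[0,0,0,0,8],[0,0,0,0,8]]}}

```text
clock: 12.85
ee_pos: [0.6991, -0.011, -0.0156]
tool_rot: [3.141, 0.0, 1.797]
contact_force: [-0.2, 0.2, 2.7]
gripper_width: 0.0159
gripper_force: 50.0
```

Request:
{"fn": "drive_tool", "kwargs": {"plan": [[0,0,-0.05,0,8],[0,0,-0.1,0,8],[-0.04,-0.03,-0.1,0.18,8],[-0.085,-0.055,-0.1,0.36,8],[-0.13,-0.08,-0.1,0.54,8],[-0.175,-0.11,-0.1,0.72,8],[-0.22,-0.14,-0.1,0.9,8],[-0.265,-0.17,-0.1,1.08,8]]}}

```text
clock: 13.85
ee_pos: [0.5914, -0.3087, 0.0838]
tool_rot: [-3.141, 0.0, 0.711]
contact_force: [0.4, -0.7, -1.6]
gripper_width: 0.0159
gripper_force: 49.5
```

```bash
cat >> h.py <<'E'
def shift(x,y,yaw=None):
    s=get_state(); a=s['tool_rot'][2]; d=np.array([x,y])-s['ee_pos'][:2]
    print('tx %.4f ty %.4f'%(d@[np.cos(a),np.sin(a)],d@[np.sin(a),-np.cos(a)]),'turn',None if yaw is None else round(a-yaw,3),'z',s['ee_pos'][2].round(4),'j6',s['joints'][5].round(3),'clk',s['clock'],'w',s['gripper_width'])
E
python3 -c "
from h import *
shift(.577,-.357,.266)"
```

```text
tx -0.0425 ty 0.0272 turn 0.445 z 0.0838 j6 0.361 clk 13.85 w 0.015919516218772092
```

Request:
{"fn": "drive_tool", "kwargs": {"plan": [[-0.02,0.012,0,0.18,8],[-0.043,0.027,0,0.36,8],[-0.043,0.027,0,0.445,8],[-0.043,0.027,0,0.445,8]]}}

```text
clock: 14.35
ee_pos: [0.5773, -0.356, 0.0836]
tool_rot: [-3.141, 0.001, 0.272]
contact_force: [-0.0, -0.3, -1.7]
gripper_width: 0.0162
gripper_force: 49.5
```

```bash
python3 -c "
from h import *
shift(.577,-.357,.266)
save(read_camera('scene'),'c6.png',(90,160,290,310),3)"
```

```text
tx -0.0005 ty 0.0009 turn 0.006 z 0.0836 j6 0.729 clk 14.35 w 0.016192951259780763
```

View pics/c6.png

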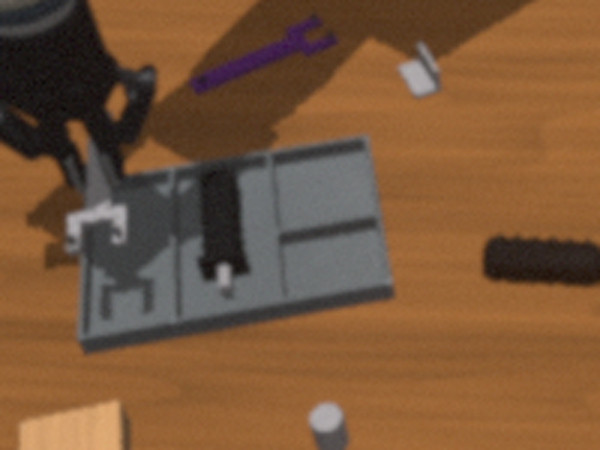

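The spanner is held level over the narrow compartment, with its fork at (95,225). Lowering it.

Request:
{"fn": "drive_tool", "kwargs": {"plan": [[0,0,0.05,0.005,8],[0,0,0.08,0.005,8],[0,0,0.093,0.005,8],[0,0,0.093,0.005,8],[0,0,0.093,0.005,35],[0,0,0.093,0.005,35],[0,0,0.045,0.005,35],[0,0,-0.04,0.005,45]]}}

```text
clock: 15.4
ee_pos: [0.577, -0.3554, 0.102]
tool_rot: [-3.14, 0.002, 0.267]
contact_force: [1.9, -0.3, 0.2]
gripper_width: 0.038
gripper_force: 0.0
```

```bash
python3 -c "
from h import *
shift(.393,.203,1.57)"
```

```text
tx -0.0302 ty -0.5871 turn -1.303 z 0.102 j6 0.734 clk 15.4 w 0.037987340160009445
```

Request:
{"fn": "drive_tool", "kwargs": {"plan": [[-0.004,-0.06,0,0,55],[-0.01,-0.12,0,0,55],[-0.016,-0.18,0,0,55],[-0.022,-0.24,0,0,55],[-0.028,-0.3,0,0,55],[-0.034,-0.36,0,0,55],[-0.04,-0.42,0,0,55],[-0.045,-0.48,0,0,55]]}}

```text
clock: 16.4
ee_pos: [0.4077, 0.0969, 0.1026]
tool_rot: [3.141, -0.002, 0.266]
contact_force: [0.8, 0.6, 0.3]
gripper_width: 0.0475
gripper_force: 0.0
```

Request:
{"fn": "drive_tool", "kwargs": {"plan": [[-0.002,-0.06,0,0,55],[-0.004,-0.12,0,0,55],[-0.005,-0.136,0,0,55],[-0.005,-0.136,0,0,55],[-0.005,-0.136,0,0,55]]}}

```text
clock: 17.02
ee_pos: [0.3676, 0.2242, 0.1018]
tool_rot: [3.141, -0.0, 0.266]
contact_force: [0.5, 0.1, -0.1]
gripper_width: 0.0467
gripper_force: 0.0
```

```bash
python3 - <<'E'
from h import *
print('dark thing',p2w(calibration('side'),[[346,275]],.0))
q,s=look('lock_nut',[.393,.233,0],'n7.png',False)
shift(q[0],q[1],.266)
E
```

```text
dark thing [[0.34759524 0.15063568 0.        ]]
tcp [0.3676 0.2242 0.1018] rot [ 3.141 -0.     0.266] j6 1.825 clk 17.025
fit [0.3946 0.2355] iou 0.938
tx 0.0290 ty -0.0041 turn -0.001 z 0.1017 j6 1.826 clk 17.125 w 0.04699434687586403
```

View pics/n7.png

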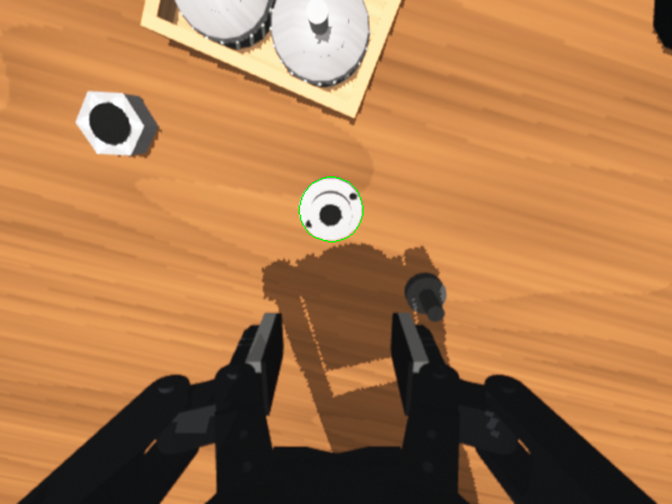

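The lock nut is at (330,210), with two pin holes and a hub, and the hex nut is at (112,123). I'll grip the hub.

Request:
{"fn": "drive_tool", "kwargs": {"plan": [[0.029,-0.004,0.04,0,52],[0.029,-0.004,0.09,0,50],[0.029,-0.004,0.104,0,50],[0.029,-0.004,0.104,0,50],[0.029,-0.004,0.104,0,20],[0.029,-0.004,0.104,0,20],[0.029,-0.004,0.104,0,20],[0.029,-0.004,0.104,0,20]]}}

```text
clock: 18.12
ee_pos: [0.395, 0.2369, -0.0009]
tool_rot: [-3.141, -0.002, 0.267]
contact_force: [0.1, -3.2, 8.2]
gripper_width: 0.0255
gripper_force: 49.7
```

Request:
{"fn": "drive_tool", "kwargs": {"plan": [[0,0,-0.05,0,20],[0,0,-0.1,0,20],[0.01,0.06,-0.1,0,20],[0.018,0.12,-0.1,0,20],[0.026,0.18,-0.1,0,20],[0.034,0.24,-0.1,0,20],[0.042,0.3,-0.1,0,20],[0.05,0.36,-0.1,0,20]]}}

```text
clock: 19.12
ee_pos: [0.5381, -0.0994, 0.0986]
tool_rot: [3.141, -0.002, 0.267]
contact_force: [1.8, 0.4, -0.5]
gripper_width: 0.0253
gripper_force: 49.4
```

Request:
{"fn": "drive_tool", "kwargs": {"plan": [[0.008,0.055,0,0,20],[0.015,0.102,0,0,20],[0.015,0.102,0,0,20],[0.015,0.102,0,0,20]]}}

```text
clock: 19.62
ee_pos: [0.578, -0.1915, 0.0978]
tool_rot: [-3.141, 0.0, 0.266]
contact_force: [1.0, 0.5, -0.8]
gripper_width: 0.0253
gripper_force: 49.5
```

```bash
python3 - <<'E'
from h import *
shift(.5794,-.1916,.266)
E
```

```text
tx 0.0013 ty 0.0005 turn 0.0 z 0.0978 j6 0.965 clk 19.625 w 0.025269143390658007
```

Request:
{"fn": "drive_tool", "kwargs": {"plan": [[0.001,0,0.05,0,20],[0.001,0,0.08,0,20],[0.001,0,0.094,0,20],[0.001,0,0.094,0,20],[0.001,0,0.094,0,45],[0.001,0,0.094,0,45],[0.001,0,0.05,0,45],[0.001,0,-0.02,0,50]]}}

```text
clock: 20.62
ee_pos: [0.5785, -0.1913, 0.1103]
tool_rot: [-3.14, 0.003, 0.267]
contact_force: [0.7, -0.6, -0.1]
gripper_width: 0.0425
gripper_force: 0.0
```

```bash
python3 - <<'E'
from h import *
c=calibration('side')
# hex brush top at side px (338,458)/1.4 , nut top z=.059 ; in scene (583,330)/1.4
print(p2w(c,np.array([[339,457]])/1.4,.059), p2w(calibration('scene'),np.array([[585,328]])/1.4,.059))
for p in [[350,427],[389,432],[382,463]]: print('shank',p2w(c,np.array([p])/1.4,.061)[0].round(3))
shift(.55,.32)
E
```

```text
[[0.55663468 0.31887867 0.059     ]] [[0.56253788 0.31588916 0.059     ]]
shank [0.546 0.274 0.061]
shank [0.491 0.278 0.061]
shank [0.498 0.325 0.061]
tx 0.1073 ty -0.5007 turn None z 0.1103 j6 0.965 clk 20.625 w 0.0424891837572009
```

Request:
{"fn": "drive_tool", "kwargs": {"plan": [[0.01,-0.06,-0.03,0,50],[0.02,-0.12,-0.03,0,50],[0.03,-0.18,-0.03,0,50],[0.04,-0.24,-0.03,0,50],[0.05,-0.3,-0.03,0,50],[0.06,-0.36,-0.03,0,50],[0.065,-0.42,-0.03,0,50],[0.075,-0.48,-0.03,0,50]]}}

```text
clock: 21.62
ee_pos: [0.525, 0.2931, 0.141]
tool_rot: [-3.141, -0.001, 0.267]
contact_force: [1.4, 0.5, 0.2]
gripper_width: 0.0428
gripper_force: 0.0
```

Request:
{"fn": "drive_tool", "kwargs": {"plan": [[0,-0.017,0,0,50],[0,-0.017,0,0,50],[0,-0.017,0,0,50]]}}

```text
clock: 22.0
ee_pos: [0.5211, 0.3061, 0.1402]
tool_rot: [3.141, 0.0, 0.266]
contact_force: [1.1, -0.3, -0.0]
gripper_width: 0.0428
gripper_force: 0.0
```

```bash
python3 - <<'E'
from h import *
s=get_state();c=calibration('wrist');im=read_camera('wrist')
px=w2p(c,[.558,.318,.059])[0];print(px,s['ee_pos'],s['tool_rot'])
x,y=int(px[0]),int(px[1]);b=(max(0,x-60),max(0,y-60),x+60,y+50);print(b)
save(im,'b8.png',b,5)
cv2.imwrite('b8raw.png',im[:,:,::-1]);import pickle;pickle.dump(c,open('c8.pkl','wb'))
shift(.558,.318)
E
```

```text
[277.22185421 165.77155164] [0.52109042 0.3060616  0.14021752] [3.14113130e+00 3.43075699e-04 2.65761943e-01]
(217, 105, 337, 215)
tx 0.0387 ty -0.0021 turn None z 0.1402 j6 1.817 clk 22.05 w 0.04268016040744062
```

View pics/b8.png

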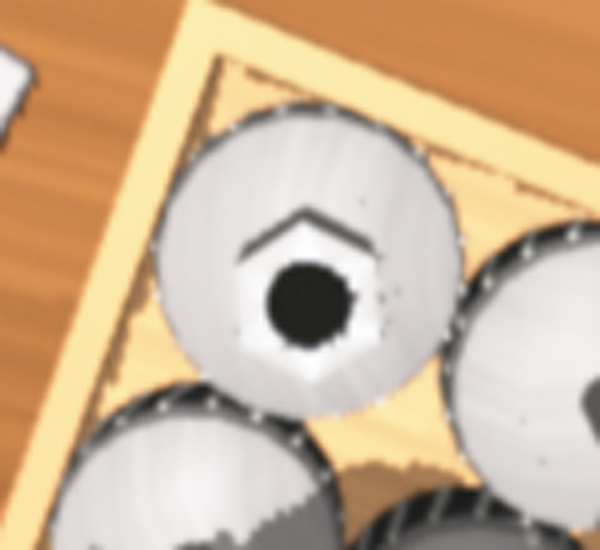

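The hex nut with its dark bore shows at (308,305) in the crop, in the crate's corner, and its neighbours are plain cups. Two of its flats are already square to the closing direction, so no turn is needed.

Request:
{"fn": "drive_tool", "kwargs": {"plan": [[0.039,-0.001,0.03,0,45],[0.039,-0.001,0.08,0,45],[0.039,-0.001,0.1,0,45],[0.039,-0.001,0.108,0,45],[0.039,-0.001,0.108,0,45]]}}

```text
clock: 22.68
ee_pos: [0.5586, 0.3186, 0.0327]
tool_rot: [-3.141, -0.0, 0.266]
contact_force: [0.6, 0.5, 0.5]
gripper_width: 0.0385
gripper_force: 0.0
```

Request:
{"fn": "drive_tool", "kwargs": {"plan": [[0,0,0,0,10],[0,0,0,0,10],[0,0,0,0,10],[0,0,0,0,10]], "force": 60}}

```text
clock: 23.18
ee_pos: [0.5593, 0.3192, 0.034]
tool_rot: [-3.141, -0.002, 0.267]
contact_force: [-0.9, -2.8, 7.2]
gripper_width: 0.0198
gripper_force: 58.9
```

Request:
{"fn": "drive_tool", "kwargs": {"plan": [[0,0,-0.01,0,10],[0,0,-0.02,0,10],[0,0,-0.035,0,10],[0,0,-0.06,0,10],[0,0,-0.1,0,10],[0,0,-0.1,0,10]]}}

```text
clock: 23.92
ee_pos: [0.5605, 0.3201, 0.1363]
tool_rot: [-3.14, -0.007, 0.267]
contact_force: [-0.2, 0.5, -2.6]
gripper_width: 0.02
gripper_force: 59.2
```

```bash
python3 - <<'E'
from h import *
a=.266;l=np.array([-.036,.076]);x=.555+l[0]*np.cos(a)-l[1]*np.sin(a);y=-.277+l[0]*np.sin(a)+l[1]*np.cos(a)
print(x,y);shift(x,y,a)
E
```

```text
0.5002876746273627 -0.21313638397085036
tx -0.1987 ty 0.4985 turn 0.001 z 0.1363 j6 1.804 clk 23.925 w 0.019969036072208478
```

Request:
{"fn": "drive_tool", "kwargs": {"plan": [[-0.01,0.05,0,0,10],[-0.03,0.105,0,0,10],[-0.055,0.16,0,0,10],[-0.08,0.215,0,0,10],[-0.105,0.27,0,0,10],[-0.13,0.325,0,0,10],[-0.155,0.38,0,0,10],[-0.178,0.435,0,0,10]]}}

```text
clock: 24.92
ee_pos: [0.5001, -0.1493, 0.1316]
tool_rot: [-3.141, 0.001, 0.267]
contact_force: [1.3, -0.2, -2.5]
gripper_width: 0.0195
gripper_force: 59.3
```

Request:
{"fn": "drive_tool", "kwargs": {"plan": [[-0.02,0.055,0,0,10],[-0.021,0.063,0,0,10],[-0.021,0.063,0,0,10],[-0.021,0.063,0,0,10]]}}

```text
clock: 25.42
ee_pos: [0.4973, -0.2126, 0.1317]
tool_rot: [-3.141, 0.001, 0.268]
contact_force: [0.1, -0.5, -2.6]
gripper_width: 0.0196
gripper_force: 59.5
```

```bash
python3 -c "
from h import *
shift(.5003,-.2131,.266)"
```

```text
tx 0.0028 ty 0.0013 turn 0.002 z 0.1317 j6 0.876 clk 25.425 w 0.019575643693344996
```

Request:
{"fn": "drive_tool", "kwargs": {"plan": [[0.003,0.001,0.05,0,10],[0.003,0.001,0.085,0,10],[0.003,0.001,0.1,0,10],[0.003,0.001,0.1,0,10],[0.003,0.001,0.1,0,10]]}}

```text
clock: 26.05
ee_pos: [0.5015, -0.2138, 0.0327]
tool_rot: [3.141, -0.001, 0.268]
contact_force: [-0.7, 0.4, -2.2]
gripper_width: 0.0201
gripper_force: 60.4
```

Request:
{"fn": "drive_tool", "kwargs": {"plan": [[0,0,0,0,45],[0,0,0,0,45],[0,0,0,0,45],[0,0,-0.05,0,45],[0,0,-0.1,0,45],[0.05,-0.06,-0.12,0,45],[0.05,-0.12,-0.12,0,45],[0.05,-0.18,-0.12,0,45]]}}

```text
clock: 27.05
ee_pos: [0.5045, -0.035, 0.1528]
tool_rot: [3.141, -0.002, 0.266]
contact_force: [1.1, 1.1, -1.3]
gripper_width: 0.0382
gripper_force: 0.0
```

Request:
{"fn": "drive_tool", "kwargs": {"plan": [[0,-0.06,0,0,45],[0,-0.12,0,0,45],[0,-0.12,0,0,45],[0,-0.12,0,0,45]]}}

```text
clock: 27.55
ee_pos: [0.4724, 0.0793, 0.1522]
tool_rot: [3.141, -0.0, 0.268]
contact_force: [0.2, -1.0, 0.3]
gripper_width: 0.0384
gripper_force: 0.0
```

```bash
python3 - <<'E'
from h import *
a=read_camera('scene')[160:310,90:290];b=read_camera('side')[100:250,200:400]
save(np.vstack([a,b]),'f9.png',s=2)
E
```

```text
(no output)
```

View pics/f9.png

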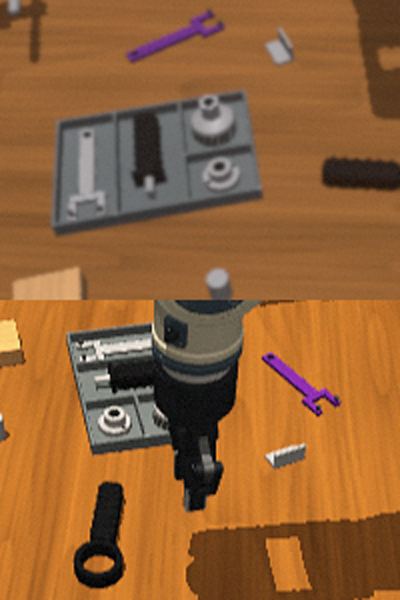

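All four parts are in their compartments, upright or flat, and the look-alikes are where they were.

```bash
python3 -c "
from h import *
print(close_job())"
```

```text
the job is handed in; nothing more can be done
None
```

I packed the handle, spanner, lock nut and hex-nut brush into their caddy compartments in the order asked, left the look-alikes untouched, and handed the job in at about 28 s.

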